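Fit a tartlet die to the bench press

TASK

Change the press over to round tartlets: take the die with the two round cups by its handle and set it gently down, level, on the press's pulled-out carriage, so that both locating pins come up through its two holes and it lies flat on the bed (either way round). Swing the keeper bar fully across the die's edge to lock it, then push the carriage all the way in under the punches until it stops. Leave the square-cup die and the other things on the bench where they are.

Things in the scene. Friction and masses are not known exactly. Their poses are not given: they have to be found in the camera images.
- die_round: die to fit: aluminium plate 200 (its x) x 90 (y) x 22 mm, two round fluted cups 62 mm wide in its top at x = +-54 mm, about 0.7 kg; flat on the bench. Origin: centre of underside, z up. Two straight through holes of 14 mm diameter at (x, y) = (+88, -33) and (-88, +33) mm take the locating pins; it also fits turned half round. Steel bridge handle on its middle.
- die_handle (a point): middle of the handle bar of die_round, 52 mm above the die's underside centre: bar 42 mm long (die x), 12 mm wide (die y), 12 mm high, 24 mm clear of the plate's top, on two posts; grip it across its 12 mm width
- die_square: the other die: same plate, handle, holes and origin, but two square cups 56 mm wide; flat on the bench, about 190 mm from die_round; which lies nearer the robot varies. To be left alone
- press: fixed bench press; place and yaw vary. Origin: on the bench below the bed centre at carriage = 0, z up. Carriage slides along its y: +y is the front (pulled out), -y the way in. Base 300 mm in x, y -230 to +130 mm, 32 mm high, rails 45 mm. Head at y -115 to -215, x +-152 mm, 315 mm high, punches from 142 mm up; lever at x = +167 mm rises towards -y to 430 mm high at y = -305 mm
- carriage (a joint): how far the carriage is pushed in, m: 0 = pulled fully out to the front, 0.165 = home against its stop under the punches; about 4 N of friction, stays where left; starts nearly out
- bed (a point): centre of the carriage's flat bed, on its top face 60 mm above the bench, where the die's underside centre must come; axes as the press's; moves with the carriage. Two upright steel pins at (x, y) = (+88, -33) and (-88, +33) mm from here: 12 mm diameter, 34 mm tall, the last 10 mm a cone to 4 mm; a seated die leaves 12 mm of pin showing
- pin_a (a point): tip of the locating pin at (+88, -33) mm from the bed centre, 34 mm above the bed
- pin_b (a point): tip of the locating pin at (-88, +33) mm from the bed centre, 34 mm above the bed
- lip (a point): middle of the front (+y) face of the carriage's upright front lip, a flat flange 130 mm wide (x), 10 mm thick, from 13 mm below to 35 mm above bed level; this point is 130 mm in +y from the bed centre, 20 mm above the bed. Press it towards -y to push the carriage in
- keeper (a joint): keeper angle, rad: 0 = bar parallel to the die's front (+y) edge, pointing to press +x, clear of the die; grows clockwise seen from above; 1.57 = its stop, bar pointing to -y over the middle of the die's front edge (locked); least -0.6. Turns stiffly (0.06 N m), stays where left; starts clear. Passes 2 mm above a seated die, is blocked by one not fully down
- keeper_pivot (a point): pivot of the keeper, 24 mm above the bed and 78 mm in +y from the bed centre. The keeper is a flat steel bar 18 mm wide, 24 to 32 mm above the bed, reaching 48 mm from the pivot
- keeper_post (a point): near the top of the keeper's upright round finger post, 60 mm above the bed, on the bar 38 mm from the pivot: post 13 mm diameter from the bar up, head 16 mm diameter, top 64 mm above the bed; push it round sideways
- shell_tray: aluminium tray 200 x 280 mm with six baked tart shells, bystander; origin at the centre of its underside
- scraper: bench scraper, steel blade 105 x 150 mm with a black bar handle, bystander; origin under its middle

How it is judged:
By the outcome, as a careful person would: the job done as asked, in the order asked, and still so for the second after the job is handed in, with the robot touching nothing.
It also fails if it takes over 67 s, if anything falls off the work surface, if the arm or the gripper's body presses on something with over 40 N, if the wrist force passes 120 N, or if a joint passes its speed limit or range.

ROBOT

A 6-joint arm with a two-finger parallel gripper is mounted at the origin on the work surface. World frame = base frame: x ahead of the robot, y to its left, z up, the work surface at z = 0. Lengths are in m, angles in rad, forces in N, time in s.
With the tool pointing down it reaches from about 0.25 to 0.775 m from the base axis. Payload 4 kg.
Tool frame: the origin (TCP) lies at the very end of the fingers, on their centre line; the grasp point (between the pads) lies 19 mm behind it; z points along the fingers, y is the direction in which the jaws open and shut (so a half turn about z gives the same grasp; the last joint's range is limited). The gripper opens to 94 mm and grips with 3 to 60 N. Pads are 16 mm wide; open, the fingers measure 119 mm over their backs; the gripper's body (75 mm by 177 mm) begins 78 mm behind the grasp point.
Start: joints at [1.052, 0.087, 1.371, -0, 1.684, -0.103], TCP at [0.222, 0.503, 0.206] pointing down, gripper open.
Joint ranges: [-3.1, 3.1], [-0.76, 2.03], [0.27, 2.55], [-1.08, 4.22], [0.17, 2.65], [-2.57, 2.57]. Speed limits (rad/s): [2.79, 2.79, 3.14, 3.14, 3.14, 3.14].

INTERFACE

Orientations are given as [roll, pitch, yaw] about the fixed x, y, z axes, in that order (R = Rz(yaw) Ry(pitch) Rx(roll)).
In Python, from bench import robot, snapshot, models gives the robot as it stands.
- The arm moves only by the tool arm_command, never from a script. Its argument "commands" is text: rows parted by semicolons, each of 7 numbers parted by spaces: the shift along the tool's x, y, z in mm, then the turn, a rotation vector about the tool's x, y, z in degrees, then the opening, from 0 (shut) to 1 (fully open). In form: tx ty tz rx ry rz hand; .... A call has 1 to 12 rows; each row shifts and turns the pose as measured when the row begins, along the tool's axes as they then stand; what a row does not reach is not made up. A row lasts 1/8 s, in which the tool goes at most 62.5 mm and 10.7 degrees, less where a joint would pass 70% of its speed; a pose out of reach is approached as far as the arm can. A call is refused whole if a number of a shift passes 62.5 or a number of a turn 10.7, either way. A call with a gripper value outside its range is refused whole. The fingers move at their own pace and stop on an object; the grip force is fixed at half the most. Time passes only in rows, so rows that do not move let the fingers close. It gives the time, the measured TCP pose, the force and the opening at its end, in the units of the state.
- robot.get_obs(): the state, without advancing time (a new reading comes with each control period).
- snapshot(name): name is "scene" or "top" or "wrist"; returns a dict with "img" (420x560x3 uint8, blue, green, red), "camera_matrix" (3x3 intrinsics, pixels), "dist" ([k1, k2, p1, p2, k3] as OpenCV has them; the pictures are not rectified), "origin" and "rotation" of the camera in the world. Camera axes: x right, y down, z forward; pixel columns grow to the right and rows downward; lengths in m; the calibration is good to about 2 mm. A picture is of the moment at which its call begins. There is no depth.
- robot.close_job(): hands the job in, once; it reports no verdict.
Trained networks look in a picture, given as the dict that the camera call returned (one of the last four; its "shot" number tells which), for a name from the list of things; names that differ only in an ending like _2 or _b are one class to them, and where a whole thing is asked for, a point or a joint stands for the part that bears it (a point fixed in the world has none). Each returns a list of dicts, best first, with "conf" (0 to 1); they miss things now and then, are a little off and sometimes report something else, mostly with a low value. They report only what shows in the picture. A call takes as long as a camera call.
- models.spot_in(query, picture): "bbox" ([left, top, width, height] as shares, 0 to 1, of the picture: columns of its width, rows of its height, round what is visible of it).
- models.tip_of(query, picture): "centre" ([column, row] as shares, 0 to 1, of the picture: columns of its width, rows of its height: a listed point, or the origin of a listed thing).
The state is a dict: "time": time; "joint_positions": joint angles; "qvel": joint speeds; "joint_torque": joint torques, N m; "tool_pos": TCP position; "ee_rot": TCP orientation; "wrist_force": force on the tool from outside, world axes, zero at the start; "wrist_torque": the same for the moment, N m; "width": finger opening in m.
Only numpy, scipy, OpenCV 4.12 (cv2) and the standard library are available. Lean on these libraries where they do the work, as an engineer would, in place of code of your own. Each camera call takes 0.05 s, during which the arm holds its last target. There are 200 camera calls.

## Working session

There is one attempt and no reset: what is moved stays moved. The work goes in short steps, Python scripts to look and compute and a tool call to move; the robot and the scene stay as the last step left them, time stands still between calls to the robot, and variables do not carry over. Pictures are saved under pics/ and viewed, about 8 in all and at most 12, crops included, and the job is handed in when it is done.

Besides the shell and the picture viewer there is one more tool, called as name(argument=value, ...) on one line, values as JSON. arm_command: Moves the arm, as the interface text tells. Its arguments: {"type":"object","properties":{"commands":{"type":"string"}},"required":["commands"]}

```bash
mkdir -p pics
cat > h.py <<'E'
import numpy as np, cv2
from bench import robot, snapshot, models
from scipy.spatial.transform import Rotation as R
def px(p,c): return np.array(c)*[p['img'].shape[1],p['img'].shape[0]]
def ray(p,uv):
    n=cv2.undistortPoints(np.array([[uv]],float),np.array(p['camera_matrix'],float),np.array(p['dist'],float))[0,0]
    return np.array(p['origin']), np.array(p['rotation'])@np.array([n[0],n[1],1.])
def atz(p,uv,z):
    o,d=ray(p,uv); return o+d*(z-o[2])/d[2]
def proj(p,P):
    Rm=np.array(p['rotation']); r=cv2.Rodrigues(Rm.T)[0]; t=-Rm.T@np.array(p['origin'])
    return cv2.projectPoints(np.array(P,float).reshape(-1,3),r,t,np.array(p['camera_matrix'],float),np.array(p['dist'],float))[0][:,0]
def tri(ps,uvs):
    A=np.zeros((3,3));b=np.zeros(3)
    for p,u in zip(ps,uvs):
        o,d=ray(p,u); d/=np.linalg.norm(d); M=np.eye(3)-np.outer(d,d); A+=M;b+=M@o
    return np.linalg.solve(A,b)
E
cat > a.py <<'E'
from h import *
np.set_printoptions(precision=4,suppress=True)
Z=dict(die_round=0,die_handle=.052,die_square=0,press=0,bed=.06,pin_a=.094,pin_b=.094,lip=.08,keeper_pivot=.084,keeper_post=.12,shell_tray=0,scraper=0)
for n in ['top','scene']:
    p=snapshot(n); cv2.imwrite(f'pics/{n}0.png',p['img']); print(n,p['origin'],p['shot'])
    for q in Z:
        for r in models.tip_of(q,p)[:2 if 'pin_' not in q else 3]:
            u=px(p,r['centre']); print(q,round(r['conf'],2),u.round(1),atz(p,u,Z[q]))
print(robot.get_obs())
E
python3 a.py
```

```text
top [ 0.2978 -0.048   1.1883] 1Traceback (most recent call last):
  File "a.py", line 8, in <module>
    u=px(p,r['centre']); print(q,round(r['conf'],2),u.round(1),atz(p,u,Z[q]))
                                                               ~~~^^^^^^^^^^
  File "h.py", line 9, in atz
    o,d=ray(p,uv); return o+d*(z-o[2])/d[2]
                                       ~^^^
IndexError: invalid index to scalar variable.
```

```bash
python3 -c "
from h import *
p=snapshot('top');print(p['rotation'],p['camera_matrix'],p['dist'])"
```

```text
[-2.96162133  0.01739272 -1.57113436] [[445.23268296   0.         280.87536425]
 [  0.         445.23268296 209.18817956]
 [  0.           0.           1.        ]] [-0.02680375  0.          0.          0.          0.        ]
```

```bash
sed -i "s/np.array(p\['rotation'\])@/RM(p)@/; s/Rm=np.array(p\['rotation'\])/Rm=RM(p)/" h.py
cat >> h.py <<'E'
def RM(p): return R.from_euler('xyz',p['rotation']).as_matrix()
E
python3 a.py
```

```text
top [ 0.2978 -0.048   1.1883] 3
die_round 0.68 [143.7 184.2] [0.5855 0.3518 0.    ]
die_handle 0.68 [134.2 176.9] [0.593 0.361 0.052]
die_square 0.61 [146.9 244.5] [0.4186 0.3339 0.    ]
die_square 0.21 [395.9 272.9] [ 0.3421 -0.3309  0.    ]
press 0.78 [264.1 179.4] [0.5975 0.0187 0.    ]
bed 0.75 [262.9 180.5] [0.5793 0.0184 0.06  ]
pin_a 0.93 [286.6 146.1] [ 0.6614 -0.0438  0.094 ]
pin_a 0.66 [242.6 205.3] [0.5072 0.067  0.094 ]
pin_b 0.93 [286.6 146.1] [ 0.6614 -0.0438  0.094 ]
pin_b 0.66 [242.6 205.3] [0.5072 0.067  0.094 ]
lip 0.76 [211.4 164.4] [0.6179 0.151  0.08  ]
keeper_pivot 0.87 [234.5 169.7] [0.6023 0.0902 0.084 ]
shell_tray 0.75 [436.9 182. ] [ 0.5882 -0.4544  0.    ]
scraper 0.62 [394.7 270.8] [ 0.3476 -0.3279  0.    ]
scene [ 0.9374 -0.491   0.959 ] 4
die_round 0.86 [388.3 171.5] [0.5909 0.3536 0.    ]
die_handle 0.59 [388.7 157.7] [0.5797 0.3522 0.052 ]
die_square 0.62 [339.3 146.6] [0.4224 0.3304 0.    ]
press 0.61 [309.9 241.8] [0.5869 0.0073 0.    ]
bed 0.56 [314.7 227.6] [0.5897 0.0159 0.06  ]
pin_a 0.94 [327.  256.1] [ 0.6752 -0.0431  0.094 ]
pin_a 0.69 [306.6 
[... 216 characters left out ...]
.1016 0.084 ]
keeper_post 0.55 [353.7 209.8] [0.6462 0.087  0.12  ]
shell_tray 0.95 [173.1 370.1] [ 0.5935 -0.4474  0.    ]
scraper 0.71 [338.7 148.9] [0.4274 0.3214 0.    ]
scraper 0.69 [148.4 266.6] [ 0.3467 -0.3316  0.    ]
{'time': 1.45, 'joint_positions': array([ 1.0519,  0.0872,  1.3707,  0.    ,  1.6836, -0.1031]), 'qvel': array([-0.0003,  0.0013,  0.    ,  0.0017, -0.0013, -0.0009]), 'joint_torque': array([ -0.0013, -34.0042, -30.2589,   0.0715,   0.0238,   0.    ]), 'tool_pos': array([0.2222, 0.5032, 0.2055]), 'ee_rot': array([3.1415, 0.    , 2.7258]), 'wrist_force': array([ 0.2183,  0.2713, -0.2971]), 'wrist_torque': array([-0.0032, -0.0133,  0.0033]), 'width': 0.09397785524211731}
```

View pics/top0.png

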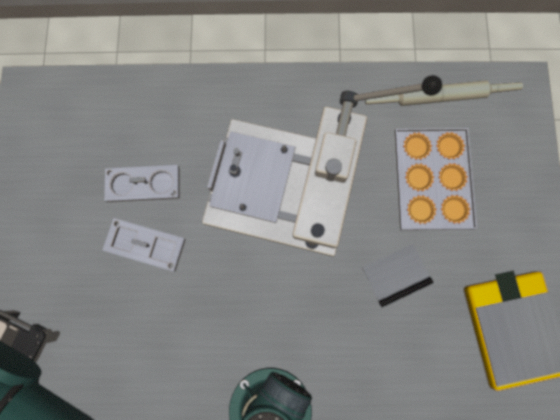

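View pics/scene0.png

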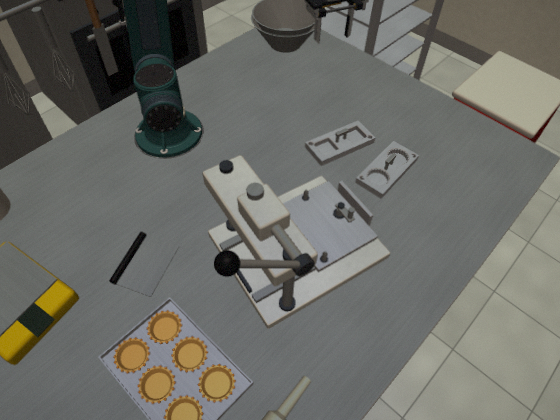

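```bash
cat >> h.py <<'E'
def rows(goal,yawdeg,n,hand):
    "suggest n even rows to a level pose; goal TCP"
    o=robot.get_obs(); P=np.array(o['tool_pos']); Q=R.from_euler('xyz',o['ee_rot'])
    G=R.from_euler('xyz',[np.pi,0,np.radians(yawdeg)])
    print('yaw now',np.degrees(o['ee_rot'][2]).round(2),'turn',np.degrees((Q.inv()*G).as_rotvec()).round(1))
    step=R.from_rotvec((Q.inv()*G).as_rotvec()/n); d=(np.array(goal)-P)/n
    for i in range(n):
        t=Q.inv().apply(d)*1000; r=np.degrees(step.as_rotvec())
        print(*t.round(1),*r.round(1),hand,end='; '); Q=Q*step
    print()
E
python3 -c "
from h import *
rows([.588,.355,.25],90,9,1)"
```

```text
yaw now 156.18 turn [ 0.  -0.  66.2]
-43.8 1.4 -4.9 0.0 -0.0 7.4 1; -43.3 7.0 -4.9 0.0 -0.0 7.4 1; -42.1 12.4 -4.9 0.0 -0.0 7.4 1; -40.1 17.7 -4.9 0.0 -0.0 7.4 1; -37.5 22.7 -4.9 0.0 -0.0 7.4 1; -34.3 27.3 -4.9 0.0 -0.0 7.4 1; -30.5 31.5 -4.9 0.0 -0.0 7.4 1; -26.2 35.1 -4.9 0.0 -0.0 7.4 1; -21.5 38.2 -4.9 0.0 -0.0 7.4 1;
```

arm_command(commands="-44 1 -5 0 0 7.4 1; -43 7 -5 0 0 7.4 1; -42 12 -5 0 0 7.4 1; -40 18 -5 0 0 7.4 1; -38 23 -5 0 0 7.4 1; -34 27 -5 0 0 7.4 1; -31 32 -5 0 0 7.4 1; -26 35 -5 0 0 7.4 1; -22 38 -5 0 0 7.4 1; 0 0 0 0 0 0 1")

```text
time: 2.7
tool_pos: [0.5959, 0.3431, 0.2499]
ee_rot: [-3.14, -0.001, 1.528]
wrist_force: [-1.0, 0.9, -0.3]
width: 0.0938
```

```bash
cat > b.py <<'E'
from h import *
np.set_printoptions(precision=4,suppress=True)
Z=dict(die_round=0,die_handle=.052,die_square=0)
for n in ['wrist','top','scene']:
    p=snapshot(n); cv2.imwrite(f'pics/{n}1.png',p['img']); print(n,p['origin'],p['rotation'])
    for q in Z:
        for r in models.tip_of(q,p)[:2]:
            u=px(p,r['centre']); print(q,round(r['conf'],2),u.round(1),atz(p,u,Z[q]))
o=robot.get_obs();print(o['tool_pos'],o['ee_rot'],o['time'])
E
python3 b.py
```

```text
wrist [0.6    0.4225 0.4307] [ 2.8668  0.0011 -0.0438]
die_round 0.6 [268.  166.7] [0.5874 0.3545 0.    ]
die_handle 0.64 [264.9 175.5] [0.5852 0.3535 0.052 ]
die_square 0.6 [126.3 182.2] [0.417 0.343 0.   ]
top [ 0.2978 -0.048   1.1883] [-2.9616  0.0174 -1.5711]
die_handle 0.96 [135.9 175.2] [0.5977 0.3566 0.052 ]
die_square 0.28 [260.  178.2] [0.6009 0.03   0.    ]
scene [ 0.9374 -0.491   0.959 ] [-2.5064 -0.0119  0.7679]
die_round 0.71 [388.  168.7] [ 0.5839  0.3621 -0.    ]
die_handle 0.68 [390.  160.2] [0.588  0.3468 0.052 ]
die_square 0.7 [338.5 144.5] [0.415  0.3358 0.    ]
die_square 0.48 [145.9 264.5] [ 0.3373 -0.3325  0.    ]
[0.593  0.3456 0.2513] [-3.141  -0.0017  1.5331] 3.3
```

View pics/wrist1.png

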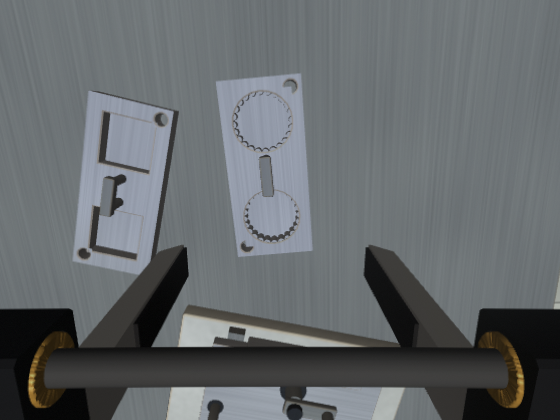

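```bash
cat >> h.py <<'E'
def fitpose(model,world):
    "2D rigid fit: returns xy, yaw deg, residual mm"
    A=np.array(model,float)[:,:2];B=np.array(world,float)[:,:2];a=A-A.mean(0);b=B-B.mean(0)
    th=np.arctan2((a[:,0]*b[:,1]-a[:,1]*b[:,0]).sum(),(a*b).sum()); c,s=np.cos(th),np.sin(th); M=np.array([[c,-s],[s,c]])
    t=B.mean(0)-M@A.mean(0); return t,np.degrees(th),np.linalg.norm(A@M.T+t-B,axis=1)*1000
E
python3 - <<'E'
from h import *
np.set_printoptions(precision=4,suppress=True)
p=snapshot('wrist')
W=[atz(p,u,.022) for u in [(217,81),(301,73),(312,249),(238,257),(290.5,86),(246.5,245)]]
print(np.array(W))
# image up = world +y?; corners: model x along long axis (image up)
M=[(100,45),(100,-45),(-100,-45),(-100,45),(88,-33),(-88,33)]
print(fitpose(np.array(M)/1e3,W))
b=[atz(p,u,.058) for u in [(265,156),(267,196)]]; print(b)
o=robot.get_obs();print(o['tool_pos'],o['ee_rot'],o['time'])
E
```

```text
[[0.5353 0.4535 0.022 ]
 [0.6244 0.458  0.022 ]
 [0.6337 0.2587 0.022 ]
 [0.544  0.2518 0.022 ]
 [0.613  0.4456 0.022 ]
 [0.5552 0.2669 0.022 ]]
(array([0.5842, 0.3558]), np.float64(92.72451248218192), array([0.7299, 0.2619, 0.7566, 1.9216, 0.3435, 0.6771]))
[array([0.5836, 0.3771, 0.058 ]), array([0.5837, 0.335 , 0.058 ])]
[0.5931 0.3455 0.2513] [-3.141  -0.0017  1.533 ] 3.35
```

```bash
python3 -c "
from h import *
rows([.5842,.3558,.09],92.7,4,1)"
```

```text
yaw now 87.83 turn [-0.  -0.1 -4.9]
2.4 -2.3 40.3 -0.0 -0.0 -1.2 1; 2.5 -2.2 40.3 -0.0 -0.0 -1.2 1; 2.6 -2.2 40.3 -0.0 -0.0 -1.2 1; 2.6 -2.1 40.3 -0.0 -0.0 -1.2 1;
```

arm_command(commands="2.5 -2.2 40 0 0 -1.2 1; 2.5 -2.2 40 0 0 -1.2 1; 2.5 -2.2 40 0 0 -1.2 1; 2.5 -2.2 40 0 0 -1.2 1; 0 0 0 0 0 0 1")

```text
time: 3.98
tool_pos: [0.5849, 0.3565, 0.0888]
ee_rot: [3.138, -0.003, 1.619]
wrist_force: [-1.1, 0.3, -0.4]
width: 0.0937
```

```bash
python3 -c "
from h import *
o=robot.get_obs();print(o['tool_pos'],o['ee_rot'],o['time'])
rows([.5842,.3558,.032],92.7,3,1)"
```

```text
[0.58488688 0.35651642 0.08876666] [ 3.13830222 -0.00321857  1.61936464] 3.975
yaw now 92.78 turn [ 0.2 -0.2  0.1]
-0.3 -0.3 18.9 0.1 -0.1 0.0 1; -0.3 -0.3 18.9 0.1 -0.1 0.0 1; -0.2 -0.3 18.9 0.1 -0.1 0.0 1;
```

arm_command(commands="-0.3 -0.3 19 0.1 -0.1 0 1; -0.3 -0.3 19 0.1 -0.1 0 1; -0.2 -0.3 19 0 0 0 1; 0 0 0 0 0 0 1; 0 0 0 0 0 0 0; 0 0 0 0 0 0 0; 0 0 0 0 0 0 0; 0 0 0 0 0 0 0; 0 0 0 0 0 0 0; 0 0 0 0 0 0 0; 0 0 0 0 0 0 0")

```text
time: 5.35
tool_pos: [0.589, 0.3576, 0.0366]
ee_rot: [3.129, -0.005, 1.618]
wrist_force: [0.0, -0.2, -0.1]
width: 0.0275
```

```bash
python3 -c "
from h import *
o=robot.get_obs();print(o)
"
```

```text
{'time': 5.35, 'joint_positions': array([ 4.63647173e-01,  4.62941984e-01,  1.24300908e+00, -4.80211229e-04,
        1.42261139e+00,  4.16289250e-01]), 'qvel': array([-0.00063704, -0.0014871 ,  0.00158657, -0.00040593, -0.00019547,
       -0.00055693]), 'joint_torque': array([ 1.80507319e-03, -4.79981446e+01, -2.88090080e+01,  7.21067400e-02,
       -6.90430915e-02,  1.10406614e-03]), 'tool_pos': array([0.589017  , 0.3576027 , 0.03660767]), 'ee_rot': array([ 3.12948279, -0.00483369,  1.61825132]), 'wrist_force': array([ 0.04354309, -0.19717316, -0.08858506]), 'wrist_torque': array([-0.07103957,  0.04675856, -0.01513589]), 'width': 0.027512067777545997}
```

```bash
python3 -c "
from h import *
rows([.5842,.3558,.032],92.7,2,.3)"
```

```text
yaw now 92.72 turn [ 0.7 -0.3  0. ]
-0.8 -2.5 2.3 0.3 -0.1 0.0 0.3; -0.8 -2.5 2.3 0.3 -0.1 0.0 0.3;
```

arm_command(commands="-0.8 -2.5 2.3 0.3 -0.1 0 0.3; -0.8 -2.5 2.3 0.4 -0.2 0 0.3")

```text
time: 5.6
tool_pos: [0.5839, 0.3557, 0.0318]
ee_rot: [-3.141, 0.001, 1.618]
wrist_force: [-0.1, -0.4, -0.2]
width: 0.0284
```

```bash
python3 -c "
from h import *
for i in range(3): print(robot.get_obs()['tool_pos'],robot.get_obs()['ee_rot'])
rows([.5842,.3558,.032],92.7,1,.3)"
```

```text
[0.58394595 0.355676   0.03184333] [-3.14102325e+00  5.60235640e-04  1.61811002e+00]
[0.58394595 0.355676   0.03184333] [-3.14102325e+00  5.60235640e-04  1.61811002e+00]
[0.58394595 0.355676   0.03184333] [-3.14102325e+00  5.60235640e-04  1.61811002e+00]
yaw now 92.71 turn [-0.  0.  0.]
0.1 0.3 -0.2 -0.0 0.0 0.0 0.3;
```

arm_command(commands="-0.2 -0.2 0.3 0.05 0 0 0; -0.2 -0.5 0.5 0.1 0 0 0; -0.2 -0.5 0.5 0.1 0 0 0; -0.2 -0.5 0.5 0.1 0 0 0")

```text
time: 6.1
tool_pos: [0.5842, 0.3553, 0.0308]
ee_rot: [-3.139, -0.001, 1.618]
wrist_force: [1.2, 0.7, 0.4]
width: 0.0117
```

```bash
python3 -c "
from h import *
o=robot.get_obs(); print(o['wrist_torque'])
rows([.5842,.3558,.032],92.7,1,0)"
```

```text
[ 0.02244285 -0.27153184  0.0121178 ]
yaw now 92.7 turn [-0.1 -0.   0. ]
0.5 -0.0 -1.2 -0.1 -0.0 0.0 0;
```

arm_command(commands="0 -0.5 -15 0 0 0 0; 0 -0.5 -30 0 0 0 0; 0 -0.5 -40 0 0 0 0")

```text
time: 6.48
tool_pos: [0.5755, 0.3519, 0.1067]
ee_rot: [-3.114, 0.009, 1.618]
wrist_force: [0.4, 0.8, -6.6]
width: 0.012
```

```bash
python3 -c "
from h import *
o=robot.get_obs(); print(o['wrist_torque'],o['wrist_force'],o['width'])
rows([.63,.166,.25],165,9,0)"
```

```text
[ 0.0256371  -0.03299284 -0.01468034] [ 0.39542053  0.81891202 -6.60951638] 0.011981900545667898
yaw now 92.72 turn [ -1.7  -0.5 -72.3]
-21.1 4.6 -15.9 -0.2 -0.1 -8.0 0; -21.5 1.7 -15.8 -0.2 -0.1 -8.0 0; -21.6 -1.3 -15.8 -0.2 -0.1 -8.0 0; -21.2 -4.2 -15.8 -0.2 -0.1 -8.0 0; -20.4 -7.1 -15.8 -0.2 -0.1 -8.0 0; -19.3 -9.8 -15.8 -0.2 -0.1 -8.0 0; -17.7 -12.4 -15.8 -0.2 -0.1 -8.0 0; -15.8 -14.7 -15.8 -0.2 -0.1 -8.0 0; -13.6 -16.7 -15.9 -0.2 -0.1 -8.0 0;
```

arm_command(commands="-10 4 -40 -0.2 -0.1 -8 0; -22 2 -40 -0.2 -0.1 -8 0; -22 -1 -30 -0.2 -0.1 -8 0; -22 -4 -16 -0.2 -0.1 -8 0; -21 -7 -10 -0.2 -0.1 -8 0; -20 -10 -5 -0.2 -0.1 -8 0; -18 -13 0 -0.2 -0.1 -8 0; -16 -15 0 -0.2 0 -8 0; -14 -17 0 -0.1 0 -8 0; 0 0 0 0 0 0 0")

```text
time: 7.72
tool_pos: [0.6263, 0.1686, 0.2447]
ee_rot: [-3.124, -0.029, 2.92]
wrist_force: [-0.6, 0.7, -5.7]
width: 0.0117
```

```bash
cat > c.py <<'E'
from h import *
import sys
np.set_printoptions(precision=4,suppress=True)
Z=dict(bed=.06,pin_a=.094,lip=.08,keeper_pivot=.084,keeper_post=.12)
ps={};U={}
for n in ['wrist','top','scene']:
    p=snapshot(n); cv2.imwrite(f'pics/{n}{sys.argv[1]}.png',p['img']); ps[n]=p; print(n,p['origin'])
    for q in Z:
        for r in models.tip_of(q,p)[:1 if 'pin_' not in q else 3]:
            u=px(p,r['centre']); print(q,round(r['conf'],2),u.round(1),atz(p,u,Z[q]))
o=robot.get_obs();print(o['tool_pos'],o['ee_rot'],o['time'],o['width'])
E
python3 c.py 2
```

```text
wrist [0.5554 0.1886 0.4276]
bed 0.71 [124.1 183.6] [0.5838 0.0159 0.06  ]
pin_a 0.88 [ 85.9 277.6] [ 0.6631 -0.0352  0.094 ]
pin_a 0.85 [135.9  95.4] [0.509  0.0673 0.094 ]
keeper_pivot 0.61 [195.4 193.8] [0.6063 0.0912 0.084 ]
keeper_post 0.75 [190.  242.7] [0.6429 0.0845 0.12  ]
top [ 0.2978 -0.048   1.1883]
bed 0.86 [261.5 178.2] [0.5856 0.0221 0.06  ]
pin_a 0.73 [281.3 145.3] [ 0.6636 -0.0301  0.094 ]
pin_a 0.7 [243.2 205.8] [0.5059 0.0654 0.094 ]
lip 0.6 [211.1 162.2] [0.6238 0.1519 0.08  ]
keeper_pivot 0.81 [232.7 170.2] [0.601 0.095 0.084]
keeper_post 0.63 [236.2 152.4] [0.6371 0.0824 0.12  ]
scene [ 0.9374 -0.491   0.959 ]
bed 0.9 [316.7 229.4] [0.5968 0.0152 0.06  ]
pin_a 0.85 [322.4 253.6] [ 0.6633 -0.0454  0.094 ]
pin_a 0.67 [305.4 190.9] [0.5113 0.0654 0.094 ]
lip 0.93 [357.1 200. ] [0.6192 0.1455 0.08  ]
keeper_pivot 0.83 [339.9 208.9] [0.6071 0.0895 0.084 ]
keeper_post 0.79 [355.2 211.5] [0.652  0.0855 0.12  ]
[0.627  0.1703 0.2463] [-3.1257 -0.0248  2.9226] 8.625 0.011863253800714088
```

View pics/wrist2.png

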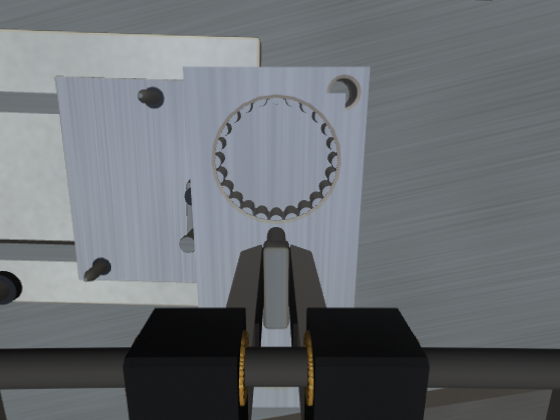

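```bash
python3 -c "
from h import *
rows([.63,.175,.24],165,2,0)"
```

```text
yaw now 167.45 turn [-0.9 -1.4  2.5]
-1.0 2.7 3.1 -0.5 -0.7 1.2 0; -0.9 2.7 3.1 -0.5 -0.7 1.2 0;
```

arm_command(commands="-1 2 3 -0.5 -0.7 0.2 0; -1 2 2 -0.4 -0.7 0.2 0; 0 0 0 0 0 0 0")

```text
time: 9.0
tool_pos: [0.6297, 0.1739, 0.2406]
ee_rot: [3.141, 0.001, 2.915]
wrist_force: [0.0, 0.1, -5.9]
width: 0.0119
```

Run:
```python
from h import *
o=robot.get_obs();print(o['tool_pos'],o['ee_rot'],o['time'],o['width'])
p=snapshot('wrist');print(p['origin'],p['rotation']);np.savez('w3.npz',**{k:np.array(v) for k,v in p.items()})
im=p['img']
cr=lambda x,y,w,h,s:cv2.resize(im[y:y+h,x:x+w],None,fx=s,fy=s,interpolation=cv2.INTER_CUBIC)
a=cr(110,65,65,50,6);b=cr(60,240,65,50,6)
c=cr(160,50,130,100,3);d=cr(300,50,130,100,3)
out=np.vstack([np.hstack([a,b]),np.hstack([c,d])]);print(out.shape);cv2.imwrite('pics/crop3.png',out)
for r in models.tip_of('pin_a',p)[:3]: print(r['conf'],px(p,r['centre']))
```

```text
[0.6296577  0.17393435 0.24058369] [3.14090173e+00 7.47649926e-04 2.91520503e+00] 9.0 0.011886792548606546
[0.55296856 0.19212119 0.42122649] [ 2.86573280e+00 -1.23141993e-04  1.34326979e+00]
(600, 780, 3)
0.89 [ 70.616 277.788]
0.66 [122.808  86.898]
```

View pics/crop3.png

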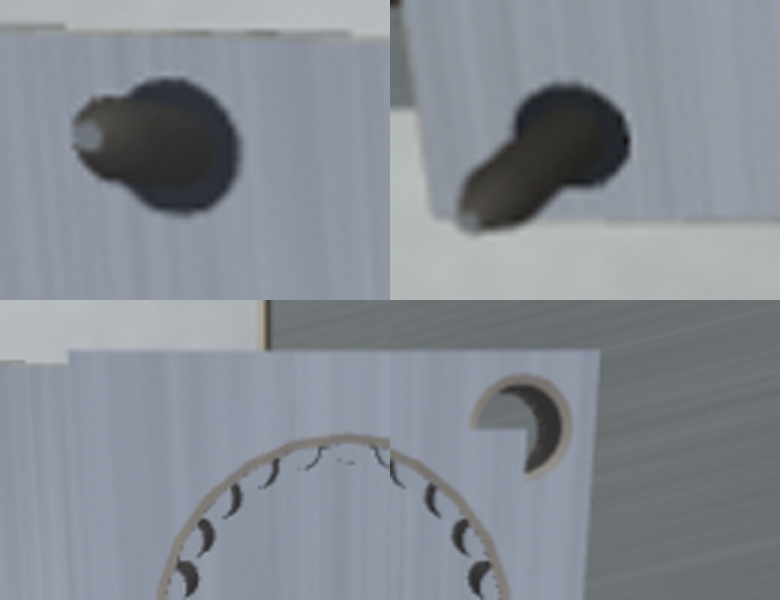

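Run:
```python
from h import *
np.set_printoptions(precision=4,suppress=True)
p={k:v for k,v in np.load('w3.npz').items()}
A=atz(p,(72.9,275.6),.094);B=atz(p,(124.25,87.1),.094); print('pins',A,B,np.linalg.norm(A-B))
c,y,r=fitpose(np.array([(88,-33),(-88,33)])/1e3,[A,B]); print('bed',c,y,r)
o=robot.get_obs(); T=o['tool_pos'];Q=R.from_euler('xyz',o['ee_rot'])
z=T[2]-.0308+.022
for u in [(343.5,91.8),(183,66.3),(369.7,66.3)]: print(Q.inv().apply(atz(p,u,z)-T)*1000)
```

```text
pins [ 0.6638 -0.0362  0.094 ] [0.5094 0.0707 0.094 ] 0.18779892786634375
bed [0.5866 0.0172] -14.164563245858956 [0.0846 0.0846]
[85.6808 33.9778  8.7493]
[ 97.3899 -44.2011   8.695 ]
[97.2861 45.9923  8.7466]
```

```bash
python3 -c "
from h import *
rows([.5840,.0169,.165],165.84,8,0)"
```

```text
yaw now 167.03 turn [0.  0.  1.2]
1.2 -20.4 9.5 0.0 0.0 0.1 0; 1.1 -20.4 9.5 0.0 0.0 0.1 0; 1.1 -20.4 9.5 0.0 0.0 0.1 0; 1.0 -20.4 9.5 0.0 0.0 0.1 0; 1.0 -20.4 9.5 0.0 0.0 0.1 0; 0.9 -20.4 9.5 0.0 0.0 0.1 0; 0.9 -20.4 9.5 0.0 0.0 0.1 0; 0.8 -20.4 9.5 0.0 0.0 0.1 0;
```

arm_command(commands="1 -20 0 0 0 0.1 0; 1 -20 0 0 0 0.1 0; 1 -20 0 0 0 0.1 0; 1 -20 5 0 0 0.1 0; 1 -20 10 0 0 0.2 0; 1 -20 15 0 0 0.2 0; 1 -20 20 0 0 0.2 0; 1 -20 20 0 0 0.2 0; 0 -2 2 0 0 0 0")

```text
time: 10.22
tool_pos: [0.5797, 0.0034, 0.1672]
ee_rot: [-3.141, 0.003, 2.887]
wrist_force: [-0.1, 0.2, -5.5]
width: 0.0117
```

```bash
python3 -c "
from h import *
o=robot.get_obs();print(o['tool_pos'],o['ee_rot'],o['wrist_force'],o['width'])
rows([.5840,.0169,.140],165.84,3,0)"
```

```text
[0.57965609 0.00336806 0.16716336] [-3.14058019  0.00332646  2.88662912] [-0.05125551  0.1897282  -5.46878818] 0.011712380497621168
yaw now 165.39 turn [-0.1  0.2 -0.4]
-0.2 4.7 9.1 -0.0 0.1 -0.1 0; -0.3 4.7 9.1 -0.0 0.1 -0.1 0; -0.3 4.7 9.1 -0.0 0.1 -0.1 0;
```

arm_command(commands="0 5 8 0 0 -0.1 0; 0 5 8 0 0 -0.1 0; 0 3 6 0 0.1 -0.1 0; 0 0 0 0 0 0 0")

```text
time: 10.72
tool_pos: [0.5846, 0.0186, 0.1458]
ee_rot: [3.14, 0.005, 2.894]
wrist_force: [-0.2, -0.0, -6.3]
width: 0.0118
```

```bash
cat > d.py <<'E'
from h import *
import sys
p=snapshot('wrist');cv2.imwrite(f'pics/w{sys.argv[1]}.png',p['img'])
o=robot.get_obs();print(o['tool_pos'],o['ee_rot'],o['wrist_force'],o['wrist_torque'],o['width'],o['time'])
rows([.5840,.0169,float(sys.argv[2])],165.84,int(sys.argv[3]),0)
E
python3 d.py 4 .128 2
```

```text
[0.58480901 0.01846113 0.14630891] [3.13971241 0.00586974 2.8940177 ] [ 0.80952302 -0.33286215 -5.92791794] [-0.01907822  0.00454553 -0.00190245] 0.011444995797721303 10.775
yaw now 165.81 turn [ 0.1  0.3 -0. ]
0.3 -0.9 9.2 0.1 0.2 -0.0 0; 0.2 -0.9 9.2 0.1 0.2 -0.0 0;
```

View pics/w4.png

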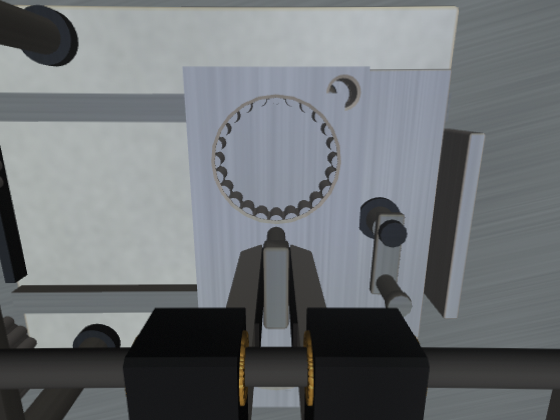

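arm_command(commands="0.2 -0.9 9 0.1 0.2 0 0; 0.2 -0.9 9 0 0.2 0 0")

```text
time: 11.02
tool_pos: [0.5851, 0.017, 0.1289]
ee_rot: [3.141, 0.002, 2.895]
wrist_force: [0.1, 0.4, -6.8]
width: 0.0121
```

```bash
python3 - <<'E'
from h import *
p=snapshot('wrist');im=p['img'];cv2.imwrite('pics/c5.png',cv2.resize(im[60:125,305:385],None,fx=8,fy=8,interpolation=cv2.INTER_CUBIC))
z=robot.get_obs()['tool_pos'][2];print(z)
bed=np.array([.5866,.0172]);th=np.radians(-14.16);M=np.array([[np.cos(th),-np.sin(th)],[np.sin(th),np.cos(th)]])
b=bed+M@[-.088,.033]
print(proj(p,[[*b,.094],[*b,.084],[*b,z+.0]]))
E
python3 d.py 5 .115 2
```

```text
0.12725431168264276
[[334.67595869  91.48321581]
 [332.03234409  92.12443349]
 [345.58606497  88.83375574]]
[0.58413165 0.01678769 0.12759996] [-3.14136926e+00 -1.26798146e-03  2.89426913e+00] [ 0.31265893  0.28448156 -6.32416687] [-0.01126799  0.02169135  0.02965079] 0.011811534471256513 11.125
yaw now 165.83 turn [-0.  -0.1 -0. ]
0.1 0.0 6.3 -0.0 -0.0 -0.0 0; 0.1 0.0 6.3 -0.0 -0.0 -0.0 0;
```

View pics/c5.png

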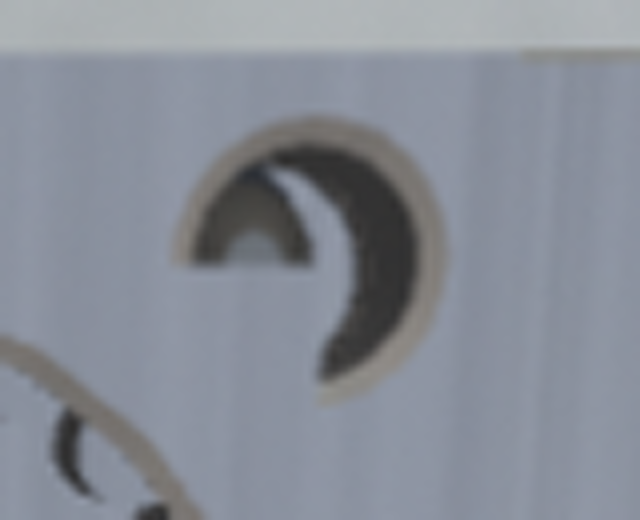

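arm_command(commands="0 0 6 0 0 0 0; 0 0 6 0 0 0 0")

```text
time: 11.38
tool_pos: [0.5845, 0.0165, 0.1154]
ee_rot: [3.142, -0.0, 2.894]
wrist_force: [-1.1, 1.1, -5.8]
width: 0.0117
```

```bash
python3 d.py 6 .1 3
```

```text
[0.58420105 0.0166645  0.11452394] [ 3.14151315e+00 -1.30526013e-03  2.89388248e+00] [ 0.7524969   0.7086895  -6.98123385] [ 0.0784281  -0.02408977  0.01596503] 0.011530207568182734 11.425
yaw now 165.81 turn [ 0.  -0.1 -0. ]
0.1 0.1 4.8 0.0 -0.0 -0.0 0; 0.1 0.1 4.8 0.0 -0.0 -0.0 0; 0.1 0.1 4.8 0.0 -0.0 -0.0 0;
```

arm_command(commands="0 0 5 0 0 0 0; 0 0 5 0 0 0 0; 0 0 5 0 0 0 0")

```text
time: 11.8
tool_pos: [0.5845, 0.0169, 0.0991]
ee_rot: [3.141, -0.0, 2.894]
wrist_force: [0.6, 0.4, -6.5]
width: 0.0115
```

```bash
python3 d.py 7 .091 3
```

```text
[0.5840102  0.01690233 0.09815128] [ 3.14120716e+00 -1.75144035e-03  2.89409150e+00] [ 1.0714184   0.7267761  -6.71285346] [ 0.08995151 -0.00145916  0.04005573] 0.01134334315179549 11.85
yaw now 165.82 turn [ 0.  -0.1 -0. ]
-0.0 -0.0 2.4 0.0 -0.0 -0.0 0; 0.0 -0.0 2.4 0.0 -0.0 -0.0 0; 0.0 -0.0 2.4 0.0 -0.0 -0.0 0;
```

arm_command(commands="0 0 2.5 0 0 0 0; 0 0 2 0 0 0 0; 0 0 1.5 0 0 0 0")

```text
time: 12.22
tool_pos: [0.5843, 0.0168, 0.0919]
ee_rot: [3.141, -0.001, 2.894]
wrist_force: [0.3, 0.9, -6.3]
width: 0.0118
```

arm_command(commands="0 0 1 0 0 0 0")

```text
time: 12.35
tool_pos: [0.5843, 0.0169, 0.0909]
ee_rot: [3.141, -0.001, 2.894]
wrist_force: [-1.1, 1.5, -5.9]
width: 0.0115
```

arm_command(commands="0 0 1 0 0 0 0; 0 0 1 0 0 0 0")

```text
time: 12.6
tool_pos: [0.5843, 0.0169, 0.0908]
ee_rot: [3.141, -0.0, 2.894]
wrist_force: [-2.3, 0.1, -0.5]
width: 0.0116
```

arm_command(commands="0 0 0.6 0 0 0 0; 0 0 0.3 0 0 0 0.4; 0 0 0 0 0 0 0.4; 0 0 0 0 0 0 0.4; 0 0 -15 0 0 0 0.4; 0 0 -30 0 0 0 0.4; 0 0 -40 0 0 0 0.4; 0 0 -40 0 0 0 0.4")

```text
time: 13.6
tool_pos: [0.5852, 0.0164, 0.2211]
ee_rot: [3.141, 0.004, 2.894]
wrist_force: [0.7, -0.3, 1.4]
width: 0.0373
```

```bash
python3 c.py 8
python3 - <<'E'
from h import *
bed=np.array([.5866,.0172]);th=np.radians(-14.16);M=np.array([[np.cos(th),-np.sin(th)],[np.sin(th),np.cos(th)]])
for n,q in dict(pivot=(0,.078),lip=(0,.130)).items(): print(n,bed+M@q)
E
```

```text
wrist [0.5082 0.0364 0.4015]
pin_a 0.79 [318.8  98.1] [0.5119 0.0713 0.094 ]
pin_a 0.71 [238.3 293.6] [ 0.6646 -0.0395  0.094 ]
lip 0.64 [422.1 194.7] [0.6167 0.1453 0.08  ]
keeper_pivot 0.58 [363.  198.3] [0.6056 0.0925 0.084 ]
keeper_post 0.76 [371.5 254.1] [0.6434 0.0842 0.12  ]
top [ 0.2978 -0.048   1.1883]
lip 0.71 [214.9 162.1] [0.624 0.142 0.08 ]
keeper_pivot 0.88 [232.5 171.6] [0.5972 0.0953 0.084 ]
keeper_post 0.45 [236.4 150.1] [0.6431 0.082  0.12  ]
scene [ 0.9374 -0.491   0.959 ]
pin_a 0.64 [321.4 254.8] [ 0.6637 -0.0495  0.094 ]
lip 0.93 [357.1 198.8] [0.6168 0.1486 0.08  ]
keeper_pivot 0.87 [340.1 208.8] [0.6071 0.0901 0.084 ]
keeper_post 0.7 [355.2 211. ] [0.651  0.0867 0.12  ]
[0.5851 0.0165 0.2187] [3.141  0.0029 2.8938] 14.5 0.03779080447804217
pivot [0.60568118 0.09283008]
lip [0.61840197 0.14325013]
```

View pics/wrist8.png

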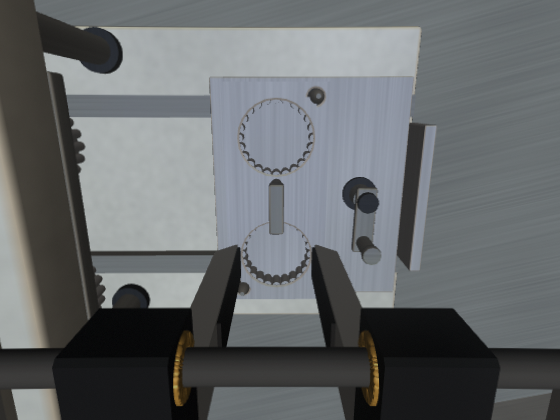

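```bash
python3 -c "
from h import *
rows([.643,.084,.165],165.84,5,.4)"
```

```text
yaw now 165.8 turn [ 0.   0.2 -0. ]
-7.9 15.9 10.8 0.0 0.0 -0.0 0.4; -7.9 15.9 10.8 0.0 0.0 -0.0 0.4; -7.9 15.9 10.8 0.0 0.0 -0.0 0.4; -7.9 15.9 10.8 0.0 0.0 -0.0 0.4; -7.9 15.9 10.7 0.0 0.0 -0.0 0.4;
```

arm_command(commands="-8 16 8 0 0 0 0.4; -8 16 9 0 0 0 0.4; -8 16 9 0 0 0 0.4; -8 16 9 0 0.1 0 0.4; -8 12 9 0 0.1 0 0.4; 0 0 0 0 0 0 0.4")

```text
time: 15.25
tool_pos: [0.6467, 0.0865, 0.1694]
ee_rot: [3.141, -0.004, 2.896]
wrist_force: [-0.1, -0.8, -0.8]
width: 0.0377
```

```bash
python3 -c "
from h import *
rows([.643,.084,.104],165.84,3,.4)"
```

```text
yaw now 165.91 turn [ 0.  -0.2  0.1]
0.9 -1.1 21.8 0.0 -0.1 0.0 0.4; 0.9 -1.1 21.8 0.0 -0.1 0.0 0.4; 1.0 -1.1 21.8 0.0 -0.1 0.0 0.4;
```

arm_command(commands="1 -1.1 22 0 0 0 0.4; 1 -1 22 0 0 0 0.4; 1 -1 21 0 -0.1 0 0.3; 0 0 0 0 0 0 0.3")

```text
time: 15.75
tool_pos: [0.6436, 0.083, 0.1046]
ee_rot: [-3.141, 0.001, 2.895]
wrist_force: [-0.8, 0.0, 0.3]
width: 0.0282
```

```bash
cat >> h.py <<'E'
def arc(steps,hand=.3,bed=(.5866,.0172),yaw=-14.16,z=.104):
    "tool-axis rows leading the caged post through keeper angles (deg)"
    o=robot.get_obs(); P=np.array(o['tool_pos']);Q=R.from_euler('xyz',o['ee_rot']); th=np.radians(yaw)
    M=np.array([[np.cos(th),-np.sin(th)],[np.sin(th),np.cos(th)]])
    print(P,np.degrees(o['ee_rot']).round(2),o['width'],o['wrist_force'].round(2),o['wrist_torque'].round(3),o['time'])
    for a in steps:
        k=np.radians(a); xy=np.array(bed)+M@np.array([.038*np.cos(k),.078-.038*np.sin(k)])
        G=R.from_euler('xyz',[np.pi,0,np.radians(180+yaw-a)]); g=np.array([*xy,z])
        print(*(Q.inv().apply(g-P)*1000).round(1),*np.degrees((Q.inv()*G).as_rotvec()).round(1),hand,end='; ')
        P,Q=g,G
    print()
E
python3 -c "
from h import *
arc(range(7,64,7))"
```

```text
[0.64355489 0.08301851 0.10458187] [-1.7998e+02  5.0000e-02  1.6584e+02] 0.028207092826994604 [-0.83  0.03  0.26] [-0.005 -0.016 -0.029] 15.75
1.4 -4.4 0.6 -0.0 0.1 7.0 0.3; 0.3 -4.6 -0.0 -0.0 -0.0 7.0 0.3; 0.3 -4.6 -0.0 0.0 -0.0 7.0 0.3; 0.3 -4.6 -0.0 0.0 -0.0 7.0 0.3; 0.3 -4.6 -0.0 -0.0 -0.0 7.0 0.3; 0.3 -4.6 -0.0 0.0 -0.0 7.0 0.3; 0.3 -4.6 -0.0 0.0 -0.0 7.0 0.3; 0.3 -4.6 -0.0 0.0 -0.0 7.0 0.3; 0.3 -4.6 -0.0 -0.0 -0.0 7.0 0.3;
```

Caged. Swing the first part and check.

arm_command(commands="1.4 -4.4 0.6 0 0 7 0.3; 0.3 -4.6 0 0 0 7 0.3; 0.3 -4.6 0 0 0 7 0.3; 0.3 -4.6 0 0 0 7 0.3; 0.3 -4.6 0 0 0 7 0.3")

```text
time: 16.38
tool_pos: [0.634, 0.0653, 0.1115]
ee_rot: [3.13, 0.005, 2.263]
wrist_force: [0.3, 1.4, -0.8]
width: 0.0281
```

```bash
python3 -c "
from h import *
arc(range(42,92,7))"
```

```text
[0.63403733 0.06530243 0.11151201] [179.31   0.29 129.69] 0.028138103154574347 [ 0.26  1.42 -0.82] [ 0.28  -0.149  0.012] 16.375
1.5 -8.2 7.4 0.7 0.3 5.8 0.3; 0.3 -4.6 -0.0 0.0 -0.0 7.0 0.3; 0.3 -4.6 -0.0 0.0 -0.0 7.0 0.3; 0.3 -4.6 -0.0 -0.0 -0.0 7.0 0.3; 0.3 -4.6 -0.0 0.0 -0.0 7.0 0.3; 0.3 -4.6 -0.0 0.0 -0.0 7.0 0.3; 0.3 -4.6 -0.0 -0.0 -0.0 7.0 0.3; 0.3 -4.6 -0.0 0.0 -0.0 7.0 0.3;
```

arm_command(commands="1.5 -8 8 0.7 0.3 6 0.3; 0.5 -5.2 1 0.1 0 7 0.3; 0.5 -5.2 1 0.1 0 7 0.3; 0.5 -5.2 1 0.1 0 7 0.3")

```text
time: 16.88
tool_pos: [0.6184, 0.056, 0.1091]
ee_rot: [3.128, 0.002, 1.775]
wrist_force: [1.8, 0.7, -2.0]
width: 0.0282
```

```bash
python3 -c "
from h import *
arc(list(range(70,92,7))+[96,100])"
```

```text
[0.61841851 0.05602706 0.1091403 ] [1.7924e+02 1.0000e-01 1.0172e+02] 0.02819546923895293 [ 1.75  0.68 -2.04] [ 0.065 -0.193  0.028] 16.875
0.8 -9.0 5.0 0.8 0.1 5.9 0.3; 0.3 -4.6 -0.0 0.0 -0.0 7.0 0.3; 0.3 -4.6 -0.0 -0.0 -0.0 7.0 0.3; 0.3 -4.6 -0.0 0.0 -0.0 7.0 0.3; 0.1 -3.3 -0.0 0.0 -0.0 5.0 0.3; 0.1 -2.7 -0.0 0.0 -0.0 4.0 0.3;
```

arm_command(commands="0.8 -8 6 0.8 0.1 6 0.3; 0.5 -5.2 1.5 0.1 0 7 0.3; 0.5 -5.2 1.5 0.1 0 7 0.3; 0.5 -4.5 1.5 0.1 0 6 0.3")

```text
time: 17.38
tool_pos: [0.6023, 0.0555, 0.1075]
ee_rot: [3.128, -0.004, 1.304]
wrist_force: [1.6, -0.0, -2.3]
width: 0.0286
```

```bash
python3 -c "
from h import *
arc([93,97,101])"
```

```text
[0.60231583 0.05547426 0.10753999] [179.21  -0.21  74.71] 0.028557562813257734 [ 1.59 -0.03 -2.31] [-0.164 -0.192  0.007] 17.375
-1.1 -7.9 3.4 0.8 -0.2 1.9 0.3; 0.1 -2.7 -0.0 0.0 -0.0 4.0 0.3; 0.1 -2.7 -0.0 -0.0 -0.0 4.0 0.3;
```

arm_command(commands="-0.5 -6 4 0.8 -0.2 0.5 0.3; 0 -4 1 0.1 0 0 0.3")

```text
time: 17.62
tool_pos: [0.595, 0.0561, 0.106]
ee_rot: [3.136, 0.0, 1.296]
wrist_force: [1.4, -2.1, -0.9]
width: 0.0282
```

arm_command(commands="0 -4 1 0.1 0 0 0.3; 0 -3 1 0.1 0 0 0.3")

```text
time: 17.88
tool_pos: [0.59, 0.0573, 0.1055]
ee_rot: [3.134, -0.0, 1.297]
wrist_force: [7.4, -2.5, -0.4]
width: 0.0281
```

arm_command(commands="0 -3 1 0.1 0 0 0.3")

```text
time: 18.0
tool_pos: [0.5899, 0.0573, 0.1055]
ee_rot: [3.128, -0.001, 1.297]
wrist_force: [9.5, -4.2, -1.3]
width: 0.028
```

arm_command(commands="0 5 0 0 0 0 0.4; 0 2 -15 0 0 0 0.4; 0 0 -40 0 0 0 0.4; 0 0 -40 0 0 0 0.4; 0 0 0 0 0 0 0")

```text
time: 18.62
tool_pos: [0.5924, 0.0583, 0.2033]
ee_rot: [3.139, -0.003, 1.3]
wrist_force: [-0.2, -0.4, -0.0]
width: 0.0307
```

```bash
python3 c.py 9
```

```text
wrist [0.6134 0.1346 0.3843]
pin_a 0.78 [173.7 219.5] [0.5087 0.0708 0.094 ]
pin_a 0.71 [382.8 285.2] [ 0.6643 -0.0352  0.094 ]
lip 0.62 [284.9  93.7] [0.6242 0.1425 0.08  ]
keeper_pivot 0.8 [275.5 157.8] [0.6035 0.0961 0.084 ]
keeper_post 0.9 [280.8 216.6] [0.5966 0.0569 0.12  ]
top [ 0.2978 -0.048   1.1883]
pin_a 0.57 [283.6 143.6] [ 0.6682 -0.036   0.094 ]
lip 0.58 [213.6 164.2] [0.6184 0.1453 0.08  ]
scene [ 0.9374 -0.491   0.959 ]
bed 0.75 [317.2 226.8] [0.5926 0.022  0.06  ]
pin_a 0.6 [325.4 251.4] [ 0.6645 -0.036   0.094 ]
pin_a 0.59 [306.7 188.3] [0.5079 0.0741 0.094 ]
lip 0.73 [357.5 201.5] [0.623  0.1423 0.08  ]
keeper_pivot 0.73 [331.7 207.6] [0.5896 0.0781 0.084 ]
keeper_post 0.63 [332.2 209. ] [0.6075 0.0523 0.12  ]
[0.5908 0.0578 0.1984] [-3.1375 -0.0001  1.2993] 19.525 0.00011799976468737547
```

View pics/wrist9.png

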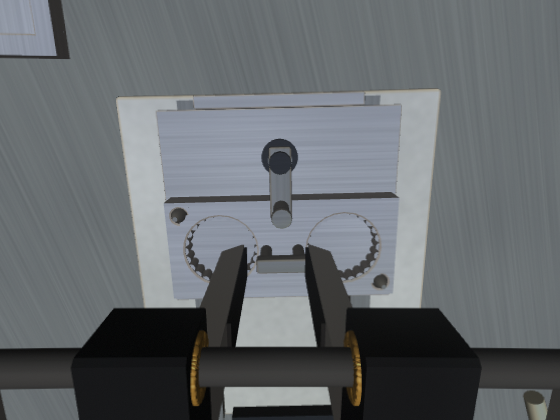

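```bash
python3 -c "
from h import *
rows([.6245,.1675,.19],75.84,4,0)"
```

```text
yaw now 74.45 turn [-0.2 -0.  -1.4]
28.7 0.8 2.1 -0.1 -0.0 -0.3 0; 28.7 0.9 2.1 -0.1 -0.0 -0.3 0; 28.7 1.1 2.1 -0.1 -0.0 -0.3 0; 28.7 1.3 2.1 -0.1 -0.0 -0.3 0;
```

arm_command(commands="29 1 0 0 0 -0.3 0; 29 1 0 0 0 -0.3 0; 29 1 0 0 0 -0.3 0; 25 1 10 0 0 -0.3 0; 0 0 20 0 0 0 0")

```text
time: 20.15
tool_pos: [0.6264, 0.1679, 0.1696]
ee_rot: [3.141, -0.002, 1.319]
wrist_force: [0.5, -1.4, -0.1]
width: 0.0005
```

```bash
python3 -c "
from h import *
rows([.6245,.1675,.07],75.84,4,0)"
```

```text
yaw now 75.57 turn [ 0.  -0.1 -0.3]
-0.3 -0.4 24.9 0.0 -0.0 -0.1 0; -0.2 -0.4 24.9 0.0 -0.0 -0.1 0; -0.2 -0.4 24.9 0.0 -0.0 -0.1 0; -0.2 -0.4 24.9 0.0 -0.0 -0.1 0;
```

arm_command(commands="0 -0.4 25 0 0 -0.1 0; 0 -0.4 25 0 0 -0.1 0; 0 -0.4 25 0 0 -0.1 0; 0 -0.4 24 0 0 0 0; -3 0 1 0 0 0 0")

```text
time: 20.78
tool_pos: [0.6216, 0.1671, 0.0601]
ee_rot: [-3.135, 0.002, 1.327]
wrist_force: [0.1, -0.8, -0.1]
width: 0.0003
```

```bash
cat > e.py <<'E'
from h import *
import sys
o=robot.get_obs();d=o['tool_pos'][:2]-np.array([.5866,.0172]);th=np.radians(-14.16);M=np.array([[np.cos(th),-np.sin(th)],[np.sin(th),np.cos(th)]])
print('press xy mm',(M.T@d*1000).round(1),'z',o['tool_pos'][2].round(4),'rpy',np.degrees(o['ee_rot']).round(2),o['wrist_force'].round(1),o['time'])
y=float(sys.argv[1]);g=np.array([.5866,.0172])+M@[0,y/1000]
rows([*g,.07],75.84,int(sys.argv[2]),0)
E
python3 e.py 90 6
```

```text
press xy mm [ -2.8 153.9] z 0.0601 rpy [-1.7962e+02  1.2000e-01  7.6010e+01] [ 0.1 -0.8 -0.1] 20.775
yaw now 76.01 turn [-0.4  0.1  0.2]
-10.7 0.4 -1.6 -0.1 0.0 0.0 0; -10.7 0.4 -1.6 -0.1 0.0 0.0 0; -10.7 0.4 -1.6 -0.1 0.0 0.0 0; -10.7 0.4 -1.6 -0.1 0.0 0.0 0; -10.7 0.4 -1.6 -0.1 0.0 0.0 0; -10.7 0.5 -1.6 -0.1 0.0 0.0 0;
```

arm_command(commands="-4 1.5 -8 -0.2 0 0 0; -4 1 -2 -0.1 0 0 0; -4 0 0 0 0 0 0; -5 0 0 0 0 0 0; -6 0 0 0 0 0 0; -8 0 0 0 0 0 0")

```text
time: 21.52
tool_pos: [0.6195, 0.139, 0.0748]
ee_rot: [3.136, -0.009, 1.328]
wrist_force: [1.6, 4.4, -1.2]
width: 0.0008
```

```bash
python3 e.py 40 8
```

```text
press xy mm [  2.1 126.2] z 0.0748 rpy [179.65  -0.5   76.09] [ 1.6  4.4 -1.2] 21.525
yaw now 76.09 turn [ 0.3 -0.5  0.2]
-10.8 -0.3 0.5 0.0 -0.1 0.0 0; -10.8 -0.3 0.5 0.0 -0.1 0.0 0; -10.8 -0.3 0.5 0.0 -0.1 0.0 0; -10.8 -0.3 0.5 0.0 -0.1 0.0 0; -10.8 -0.3 0.6 0.0 -0.1 0.0 0; -10.8 -0.3 0.6 0.0 -0.1 0.0 0; -10.8 -0.3 0.6 0.0 -0.1 0.0 0; -10.8 -0.3 0.6 0.0 -0.1 0.0 0;
```

arm_command(commands="-9 -0.3 1 0 -0.1 0 0; -9 -0.3 1 0 -0.1 0 0; -9 -0.3 1 0 -0.1 0 0; -9 -0.3 1 0 -0.1 0 0; -9 -0.3 1 0 -0.1 0 0; -9 -0.3 1 0 -0.1 0 0")

```text
time: 22.28
tool_pos: [0.6074, 0.0902, 0.0749]
ee_rot: [3.127, -0.011, 1.33]
wrist_force: [0.8, 4.2, 1.1]
width: 0.0004
```

```bash
python3 e.py 0 8
```

```text
press xy mm [ 2.3 75.9] z 0.0749 rpy [179.15  -0.65  76.22] [0.8 4.2 1.1] 22.275
yaw now 76.22 turn [ 0.8 -0.7  0.4]
-9.5 -0.4 0.5 0.1 -0.1 0.0 0; -9.5 -0.4 0.5 0.1 -0.1 0.0 0; -9.5 -0.3 0.5 0.1 -0.1 0.0 0; -9.5 -0.3 0.5 0.1 -0.1 0.0 0; -9.5 -0.3 0.6 0.1 -0.1 0.0 0; -9.5 -0.3 0.6 0.1 -0.1 0.0 0; -9.5 -0.3 0.6 0.1 -0.1 0.0 0; -9.5 -0.3 0.6 0.1 -0.1 0.0 0;
```

arm_command(commands="-9 -0.5 1 0.2 -0.2 0 0; -9 -0.5 1 0.2 -0.2 0 0; -9 -0.5 1 0.2 -0.2 0 0; -9 -0.5 1 0.2 -0.2 0 0; -9 -0.5 1 0.2 -0.2 0 0; -9 -0.5 1 0.2 -0.2 0 0; -9 -0.5 1 0.2 -0.2 0 0")

```text
time: 23.15
tool_pos: [0.5924, 0.0315, 0.0746]
ee_rot: [3.14, 0.001, 1.332]
wrist_force: [1.6, 5.0, 1.3]
width: 0.0004
```

```bash
python3 e.py -25 8
```

```text
press xy mm [ 2.2 15.3] z 0.0746 rpy [1.799e+02 5.000e-02 7.630e+01] [1.6 5.  1.3] 23.15
yaw now 76.3 turn [0.1 0.  0.5]
-5.0 -0.3 0.6 0.0 0.0 0.1 0; -5.0 -0.3 0.6 0.0 0.0 0.1 0; -5.0 -0.3 0.6 0.0 0.0 0.1 0; -5.0 -0.3 0.6 0.0 0.0 0.1 0; -5.0 -0.3 0.6 0.0 0.0 0.1 0; -5.0 -0.3 0.6 0.0 0.0 0.1 0; -5.0 -0.3 0.6 0.0 0.0 0.1 0; -5.0 -0.3 0.6 0.0 0.0 0.1 0;
```

arm_command(commands="-7 -0.4 1 0.1 -0.1 0 0; -6 -0.4 1 0.1 -0.1 0 0; -5 -0.4 1 0.1 -0.1 0 0; -4 -0.4 1 0.1 -0.1 0 0; -3 0 0.5 0 0 0 0")

```text
time: 23.78
tool_pos: [0.586, 0.0065, 0.073]
ee_rot: [-3.141, 0.005, 1.332]
wrist_force: [1.4, 3.5, 4.2]
width: 0.0002
```

arm_command(commands="-3 0 0.7 0.1 -0.1 0 0; -3 0 0.7 0.1 -0.1 0 0; -3 0 0.7 0 0 0 0")

```text
time: 24.15
tool_pos: [0.5835, -0.0026, 0.0707]
ee_rot: [-3.136, 0.009, 1.332]
wrist_force: [1.6, 3.9, 3.2]
width: 0.0002
```

```bash
python3 e.py -25 8|head -1
```

```text
press xy mm [  1.9 -19.9] z 0.0707 rpy [-179.7     0.52   76.31] [1.6 3.9 3.2] 24.15
```

arm_command(commands="-3 0 0 0 0 0 0; -2 0 0 0 0 0 0; -2 0 0 0 0 0 0")

```text
time: 24.52
tool_pos: [0.5829, -0.0049, 0.0706]
ee_rot: [-3.137, -0.002, 1.333]
wrist_force: [2.2, 8.8, 4.1]
width: 0.0001
```

arm_command(commands="-2 0 0 0 0 0 0; -2 0 0 0 0 0 0")

```text
time: 24.78
tool_pos: [0.583, -0.0047, 0.0707]
ee_rot: [-3.137, -0.01, 1.334]
wrist_force: [3.0, 9.0, 3.2]
width: 0.0003
```

```bash
python3 e.py -25 8|head -1
```

```text
press xy mm [  1.9 -22.2] z 0.0707 rpy [-179.76   -0.57   76.44] [3.  9.  3.2] 24.775
```

arm_command(commands="-5 0 0 0 0 0 0; -5 0 0 0 0 0 0")

```text
time: 25.02
tool_pos: [0.583, -0.0044, 0.0709]
ee_rot: [-3.139, -0.031, 1.337]
wrist_force: [4.6, 15.9, 2.2]
width: 0.0002
```

arm_command(commands="6 0 0 0 0 0 0; 20 0 0 0 0 0 0; 40 0 0 0 0 0 0; 40 0 -10 0 0 0 0; 20 0 -50 0 0 0 0; 20 0 -50 0 0 0 0; 0 0 -30 0 0 0 0")

```text
time: 25.9
tool_pos: [0.6121, 0.1352, 0.2054]
ee_rot: [-3.117, -0.009, 1.333]
wrist_force: [-0.0, 0.4, -0.2]
width: 0.0006
```

```bash
python3 c.py 10; python3 e.py 100 1
```

```text
wrist [0.6351 0.21   0.3868]
keeper_pivot 0.74 [280.8 403.9] [ 0.5659 -0.0653  0.084 ]
top [ 0.2978 -0.048   1.1883]
pin_a 0.81 [304.2 220.1] [ 0.4692 -0.0869  0.094 ]
lip 0.9 [274.2 178.1] [ 0.5806 -0.0116  0.08  ]
keeper_pivot 0.94 [296.4 183.3] [ 0.5657 -0.0684  0.084 ]
keeper_post 0.47 [309.7 183.9] [ 0.5552 -0.1004  0.12  ]
scene [ 0.9374 -0.491   0.959 ]
bed 0.66 [257.9 244.2] [ 0.523  -0.1175  0.06  ]
pin_a 0.72 [263.9 288.3] [ 0.6289 -0.2018  0.094 ]
lip 0.63 [306.1 230.4] [ 0.5879 -0.0163  0.08  ]
keeper_pivot 0.71 [286.1 234. ] [ 0.562  -0.0599  0.084 ]
[0.6118 0.1338 0.2038] [-3.1157 -0.0099  1.3317] 26.8 5.054246913271487e-05
press xy mm [ -4.1 119.2] z 0.2038 rpy [-178.52   -0.57   76.3 ] [ 0.6 -0.3  0.8] 26.8
yaw now 76.3 turn [-1.5 -0.6  0.5]
-20.5 7.4 133.4 -1.5 -0.6 0.5 0;
```

View pics/wrist10.png

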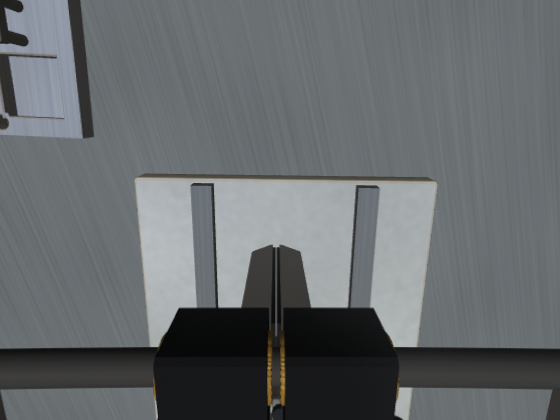

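View pics/scene10.png

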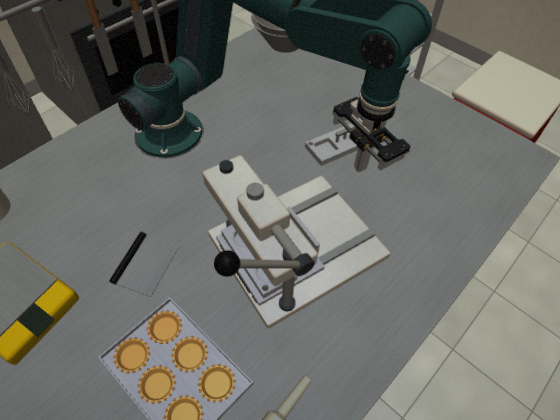

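```bash
python3 -c "
from bench import robot
print(robot.close_job())"
```

```text
the job is handed in; nothing more can be done
None
```

The press is changed over to the round-cup die, and I handed the job in at about 27 s of the 67 s allowed.

- **Die:** I took it by its handle and set it down level on the pulled-out carriage. The tool height stopped within 0.1 mm of the seated value and the die's weight came off the gripper. The close view showed both pins up through the holes.
- **Keeper:** I swung it round to its stop. It held against about 10 N, and the close view showed the bar pointing straight over the die's front edge.
- **Carriage:** I pushed it in by the lip until it stopped. Raising the push to about 16 N moved it no further. After I backed away, the top camera placed the lip within about 2 mm of where the push had ended.
- **Other things:** The last scene picture showed the scraper and tart tray where they were. Only part of the square-cup die shows behind the gripper there, and that part is where it was. The arm was clear of everything.

- **Weaker checks:** With the carriage home, the head hides most of the die and keeper. The top camera's estimate of the keeper post agreed with locked, but with low confidence (0.47). One top-camera pin reading in that last look was clearly wrong, and I disregarded it.
- **Slip in the grip:** After lifting, the die sat about 3 mm off its expected place along the handle. I measured that in the wrist picture and corrected for it before lowering.

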